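# Draw out the telescoping terminal brush on the bench fork and hold it ready

### The arm

A 6-joint arm with a two-finger parallel gripper is mounted at the origin on the work surface. World frame = base frame: x ahead of the robot, y to its left, z up, the work surface at z = 0. Lengths are in m, angles in rad, forces in N, time in s.
With the tool pointing down it reaches from about 0.375 to 0.9 m from the base axis. Payload 3.1 kg.
Tool frame: the origin (TCP) lies midway between the tips of the shut fingers; the grasp point (between the pads) lies 19 mm behind it; z points along the fingers, y is the line along which they close (so a half turn about z gives the same grasp; the last joint's range is limited). The gripper opens to 85 mm and grips with 20 to 120 N. Pads are 22 mm wide; open, the fingers measure 114 mm over their backs; the gripper's body (76 mm by 85 mm) begins 54 mm behind the grasp point. The pads swing forward as they close: fully open they stand 13 mm farther back than shut.
Start: joints at [-1.444, 0.527, 1.433, -0, 1.181, -0.178], TCP at [0.188, -0.596, 0.231] pointing down, gripper open.
Joint ranges: [-3.08, 3.08], [-0.75, 2.2], [0.22, 2.44], [-1.43, 4.57], [0, 2.65], [-2.85, 2.85]. Speed limits (rad/s): [2.79, 2.79, 3.14, 3.14, 3.14, 3.14].

### API

Orientations are given as a unit quaternion [x, y, z, w].
In Python, from station import manip gives the robot as it stands.
- The arm moves only by the tool drive_tool, never from a script. Its argument "motion" is a list that holds one entry, the list of rows, each a list of 5 numbers: the finger opening in mm, from 0 to 85.4, then the shift along the tool's x, y, z in units of 30 mm (1.0 is 30 mm), then the turn about the tool's z in units of 8 degrees (1.0 is 8 degrees). In form: [[[fingers, x, y, z, yaw], ...]]. A call has 1 to 10 rows; each row is the pose to reach, as a shift and turn from the pose commanded when the call began, along the tool's axes at that moment; what a row does not reach only later rows make up. A row lasts 1/10 s, in which the tool goes at most 50 mm and 8.59 degrees, less where a joint would pass 70% of its speed; a pose out of reach is approached as far as the arm can. A call with a gripper value outside its range is refused whole. The fingers move at their own pace and stop on an object; "squeeze" is the grip in N (left out, the last holds). Time passes only in rows, so rows that repeat a pose let the fingers close. It gives the time, the measured TCP pose, the force, the opening and the grip force at its end, in the units of the state.
- manip.sense(): the state, without advancing time (a new reading comes with each control period).
- manip.snapshot(name): name is "side" or "top"; returns the picture (420x560x3 uint8, red, green, blue); there is no depth.
- manip.camera_model(name): a dict with "fov_y" (degrees; the focal length in pixels is half the picture's height over the tangent of half this angle, whatever the lens; pixels are square), "cx", "cy" (the principal point, pixels), "k1" (the pictures are not rectified: a ray, as slopes to the right and down, at radius r is drawn at 1 + k1 r^2 times it, then the intrinsics apply), "origin" and "orientation" of the camera in the world. Camera axes: x right, y up, looking along -z (the intrinsics and any distortion apply to the point x, -y, -z); pixel columns grow to the right and rows downward; lengths in m; the calibration is good to about 2 mm. A picture is of the moment at which its call begins. camera_model takes no time and is no camera call.
- manip.sign_off(): hands the job in; it is judged then, once.
The state is a dict: "t": time; "q": joint angles; "qd": joint speeds; "tau": joint torques, N m; "tcp_pos": TCP position; "tool_rot": TCP orientation; "force": force on the tool from outside, world axes, zero at the start; "ft_torque": the same for the moment, N m; "finger_gap": opening from 0.0 (shut) to 1.0 (fully open); "gripper_force": force on a finger pad.
Only numpy, scipy, OpenCV 4.12 (cv2) and the standard library are available. Lean on these libraries where they do the work, as an engineer would, in place of code of your own. Each camera call takes 0.05 s, during which the arm holds its last target. There are 200 camera calls.

### The job

Lay the collapsed telescoping terminal brush in the yellow forked steel rest on the bench, its neck down in the slot and the blue head on the side where the rest's screw feet are, so that the rest holds the head back; squeeze in the red button, draw the handle straight back past the first stop to the second stop, and let the button spring out again so that the brush locks at full length. Then take the handle clear of the button, lift the brush out and finish while still holding it, level with the bristles down, at least 15 cm above the bench. Leave the ring lug, the rubber post cap and the wing nut alone.

Things in the scene. Friction and masses are not known exactly. Their poses are not given: they have to be found in the camera images.
- brush: Handle of the loose telescoping brush. Origin on its underside below the middle of the red button; +x along the handle to the blue head, +z up when bristles point down; the axis of handle and rod is 15 mm up. Flat sided, 30 mm high: grey collar (x -22 to 30 mm, 28 mm wide), black rubber grip (x -140 to -22 mm, 26 mm wide). Brush 0.27 kg; balances at x = -34 mm, drawn out at -14.
- brush_press (a point): Middle of the red button's outer face when out. The button, 12 x 12 mm, stands 6 mm out of the collar's -y side at x = 0, 15 mm up. Fingers closed across the collar there (one on the button, one on the plain side) squeeze it flush.
- brush_grip (a point): Point on the handle's axis 40 mm behind the button (x = -40 mm, 15 mm up): plain rubber grip, 26 mm wide, clear of the button.
- brush_neck (a point): Point on the axis of the 10 mm rod, moving with the rod; collapsed, it is 51 mm ahead of the button, in the middle of the 42 mm of bare neck between collar and head.
- brush_head (a point): Centre of the blue nylon head on the rod's axis, moving with the rod (83 mm ahead of the button when collapsed). Head 22 mm long (x), 44 mm wide (y), top 24 mm above the bristle tips; its flat back is 11 mm behind this point. Bristle tips and handle underside are in one plane: the brush lies flat on the bench, also with its neck in the rest.
- brush_rod (a joint): How far the rod is drawn out of the handle, m. 0 collapsed; 0.045 first stop; 0.090 second stop, the end of travel. Button out: locked at that stop (1.5 mm play). Button in: slides with about 1 N of friction and passes the first stop without a catch. If the button is let go between stops it stays part way in and springs out at the next stop.
- brush_button (a joint): Travel of the red button, m. 0 fully out (locks at a stop); 0.006 flush with the collar. The rod is free from about 0.0045. The spring takes 2 N to start, about 6.5 N fully in.
- fork: Forked rest bent from 4 mm steel strip, painted yellow, screwed to the bench. Origin on the bench under the slot; +z up; +x to the side of the two screw feet, where the head goes; handle to -x. Upright plate in the y-z plane with a 16 mm slot, open upward, floor 8 mm above the bench. Two tines (|y| 8 to 22 mm) 46 mm high, tips bent out to a 40 mm mouth 60 mm up.
- fork_slot (a point): Middle of the slot, 15 mm above the bench: where the rod's axis lies when the brush lies flat in the rest. The rest's low wings (10 mm high) reach |y| = 52 mm; its feet (x 0 to 30 mm, |y| 28 to 52 mm) are 6 mm high with screws.
- ring_lug: Copper ring lug, 50 mm long, 20 mm wide, 10 mm high, loose on the bench; origin under the ring. Leave alone.
- post_cap: Squat black rubber post protector, 38 mm across, 25 mm high, loose on the bench; origin under its centre. Leave alone.
- wing_nut: Zinc wing nut, 36 mm across the wings, 17 mm high, loose on the bench; origin under its centre. Leave alone.
There are look-alikes about, which are no part of the job. Several things look just like the fork: the one meant starts farthest to the robot's right.

How it is judged:
On the way, in this order (a step that is already met when the one before it is completed fails the run):
1. The collapsed brush lies with its neck down in the slot of the rest, the head on the side of the screw feet (y of brush_head in the frame of fork between -0.014 and 0.014 m and x of brush_head in the frame of fork between 0.008 and 0.055 m and z of brush_head in the frame of fork below 0.026 m and x of brush_grip in the frame of fork below -0.05 m and y of brush_neck in the frame of fork between -0.012 and 0.012 m and angle between the x axis of brush and the x axis of fork, either way round below 0.25 rad and value of joint brush_rod below 0.006 m), for 0.2 s.
2. With the head held back by the rest, the handle has been drawn past the first stop (y of brush_head in the frame of fork between -0.014 and 0.014 m and x of brush_head in the frame of fork between 0.008 and 0.055 m and z of brush_head in the frame of fork below 0.026 m and x of brush_grip in the frame of fork below -0.05 m and y of brush_neck in the frame of fork between -0.012 and 0.012 m and angle between the x axis of brush and the x axis of fork, either way round below 0.25 rad and value of joint brush_rod above 0.055 m), for 0.02 s.
3. At the second stop the button has sprung out and the brush is locked, still in the rest (y of brush_head in the frame of fork between -0.014 and 0.014 m and x of brush_head in the frame of fork between 0.008 and 0.055 m and z of brush_head in the frame of fork below 0.026 m and x of brush_grip in the frame of fork below -0.05 m and y of brush_neck in the frame of fork between -0.012 and 0.012 m and angle between the x axis of brush and the x axis of fork, either way round below 0.25 rad and value of joint brush_rod above 0.087 m and value of joint brush_button below 0.0015 m), for 0.2 s.
At the end, for the whole second after the job is handed in: Gripper still holds the brush by its handle, at rest, off the fork, locked at the second stop (drawn out over 87 mm, button out to within 1.5 mm); handle underside and head over 120 mm above the bench, within 0.3 rad of level, bristles down; lug, cap and nut within 20 mm of their places (value of joint brush_rod above 0.087 m and value of joint brush_button below 0.0015 m and height (world z) of each of brush, brush_head above 0.12 m and angle between brush's own z axis and vertical below 0.3 rad and contact force between the fingers and brush above 1 N and x of the grasp point in the frame of brush between -0.15 and -0.01 m and contact force between brush and fork below 0.1 N and linear speed of brush below 0.03 m/s and distance of each of ring_lug, post_cap, wing_nut from where it was at the start of the episode below 0.02 m); the arm keeps its last pose, push and grip.
It fails at once if the ring lug is knocked more than 20 mm (distance of ring_lug from where it was at the start of the episode above 0.02 m).
It fails at once if the post cap is knocked more than 20 mm (distance of post_cap from where it was at the start of the episode above 0.02 m).
It fails at once if the wing nut is knocked more than 20 mm (distance of wing_nut from where it was at the start of the episode above 0.02 m).
It also fails if it takes over 64 s, if anything falls off the work surface, if the arm or the gripper's body presses on something with over 40 N, if the wrist force passes 120 N, or if a joint passes its speed limit or range.

## Working session

There is one attempt and no reset: what is moved stays moved. The work goes in short steps, Python scripts to look and compute and a tool call to move; the robot and the scene stay as the last step left them, time stands still between calls to the robot, and variables do not carry over. Pictures are saved under pics/ and viewed, at most 12 in all, crops included, and the job is handed in when it is done.

Besides the shell and the picture viewer there is one more tool, called by a JSON object that holds its "op" and its "data", one argument or row to a line. drive_tool: Moves the arm, as the interface text tells. Its arguments: {"type":"object","properties":{"motion":{"type":"array","items":{"type":"array","items":{"type":"array","items":{"type":"number"}}}},"squeeze":{"type":"number"}},"required":["motion"]}

```bash
mkdir -p pics; cat > h.py <<'E'
import numpy as np, cv2
from scipy.spatial.transform import Rotation as R
from station import manip
def ray(name,uv):
    m=manip.camera_model(name); f=210/np.tan(np.radians(m['fov_y'])/2)
    K=np.array([[f,0,m['cx']],[0,f,m['cy']],[0,0,1]])
    p=cv2.undistortPoints(np.array([[uv]],float),K,np.array([m['k1'],0,0,0,0.]))[0,0]
    return np.array(m['origin']),R.from_quat(m['orientation']).apply([p[0],-p[1],-1])
def at(name,uv,z):
    o,d=ray(name,uv); return o+d*(z-o[2])/d[2]
def proj(name,P):
    m=manip.camera_model(name); f=210/np.tan(np.radians(m['fov_y'])/2)
    c=R.from_quat(m['orientation']).inv().apply(np.array(P)-m['origin']); x,y=c[0]/-c[2],-c[1]/-c[2]
    s=1+m['k1']*(x*x+y*y); return np.array([f*x*s+m['cx'],f*y*s+m['cy']])
def snap(name,fn,crop=None,k=1):
    im=manip.snapshot(name)[:,:,::-1]
    if crop: a,b,c,d=crop; im=im[b:d,a:c]
    cv2.imwrite('pics/'+fn,cv2.resize(np.ascontiguousarray(im),None,fx=k,fy=k,interpolation=cv2.INTER_CUBIC))
E
python3 -c "
from h import *
snap('top','t0.png',k=1.4); snap('side','s0.png',k=1.4)
for n in('top','side'): print(manip.camera_model(n))
print(manip.sense())"
```

```text
{'fov_y': 56.819432459310356, 'cx': 276.251023798046, 'cy': 214.5965064333164, 'k1': -0.05920172746369009, 'origin': array([0.34400139, 0.03245855, 0.94933574]), 'orientation': array([ 0.08067188, -0.06823764, -0.62928253,  0.7699605 ])}
{'fov_y': 47.1820214662467, 'cx': 279.24274604715686, 'cy': 215.43751269401943, 'k1': -0.14303174164558177, 'origin': array([0.2402124 , 0.76015526, 0.78023813]), 'orientation': array([-0.07732877,  0.37468867,  0.90648494, -0.17864412])}
{'t': 0.1, 'q': array([-1.44449726e+00,  5.28374088e-01,  1.43376569e+00,  4.13450973e-05,
        1.18140374e+00, -1.78441974e-01]), 'qd': array([ 0.00073566, -0.00191962, -0.0030289 , -0.0022011 , -0.00094315,
       -0.00123138]), 'tau': array([ 1.03823547e-04, -4.43304205e+01, -1.78585911e+01, -3.36399553e-04,
        3.86817061e-03,  4.05991912e-06]), 'tcp_pos': array([ 0.187521  , -0.59553749,  0.23043363]), 'tool_rot': array([ 9.88414778e-01,  1.51773762e-01,  4.45388288e-05, -9.74599862e-04]), 'force': array([-0.56489789,  0.62709268,  0.10647885]), 'ft_torque': array([ 0.01889294, -0.02307659, -0.01378124]), 'gripper_force': 0.0, 'finger_gap': 0.999837003307972}
```

View pics/t0.png

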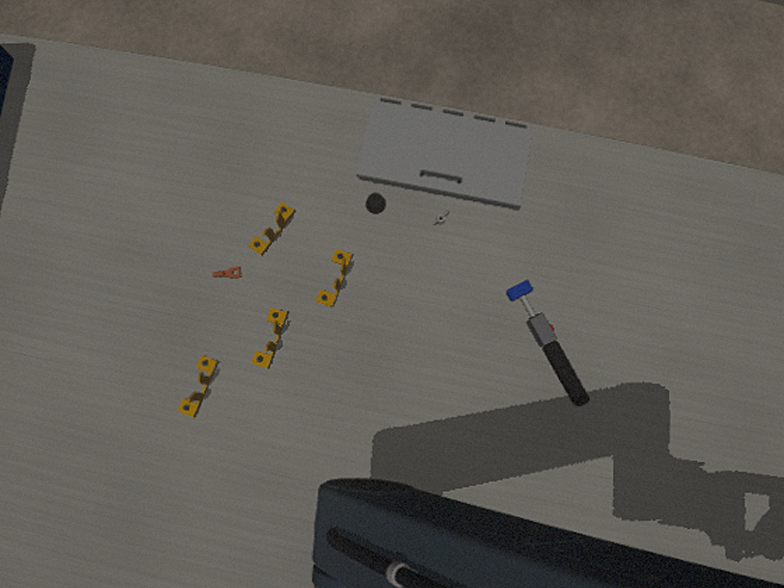

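View pics/s0.png

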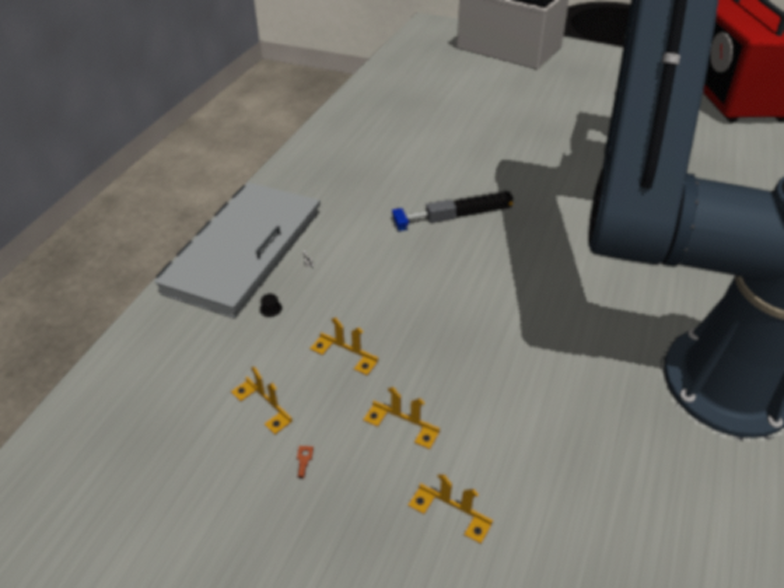

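The top view shows four yellow forks: A (272,228), B (337,278), C (271,338) and D (200,386). The brush runs from its head at (519,291) to its handle end at (580,401), with the red button at (551,328). The cap is at (375,203), the nut at (441,218) and the lug at (228,272). B looks farthest to the right, so I'll compute world y and check it in an enlarged crop.

```bash
python3 -c "
from h import *
for n,p in dict(A=(272,228),B=(337,278),C=(271,338),D=(200,386),cap=(375,203),nut=(441,218),lug=(228,272)).items(): print(n,at('top',np.array(p)/1.4,.01).round(3))
t=manip.snapshot('top')[:,:,::-1]; s=manip.snapshot('side')[:,:,::-1]
def c(im,x,y,w,h,k): return cv2.resize(np.ascontiguousarray(im[y:y+h,x:x+w]),None,fx=k,fy=k,interpolation=cv2.INTER_CUBIC)
cv2.imwrite('pics/c1.png',np.vstack([np.hstack([c(t,215,170,50,50,6),c(t,350,190,80,50,6)][:2]),np.hstack([c(s,215,220,65,50,6),c(s,275,130,65,50,6)])]))
"
```

```text
A [0.633 0.301 0.01 ]
B [0.565 0.164 0.01 ]
C [0.436 0.254 0.01 ]
D [0.331 0.355 0.01 ]
cap [0.718 0.127 0.01 ]
nut [0.714 0.003 0.01 ]
lug [0.537 0.359 0.01 ]
```

View pics/c1.png

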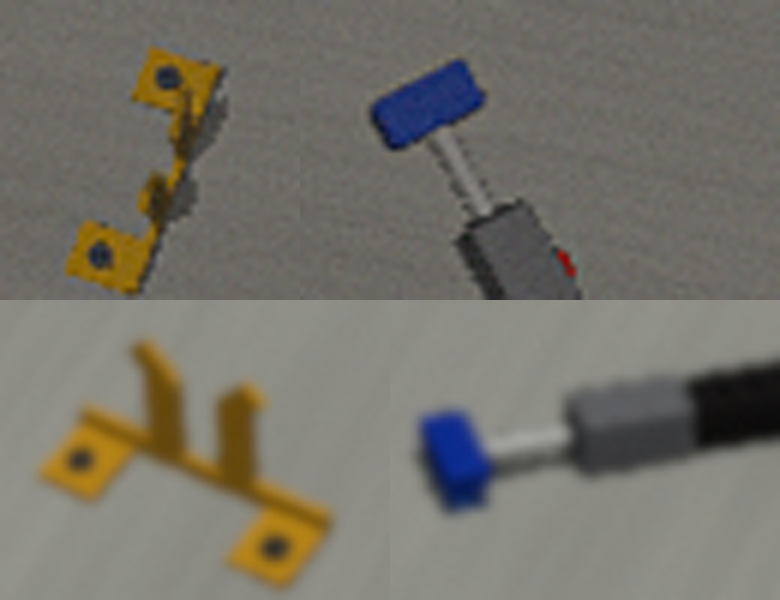

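Fork B is at y = 0.164, the smallest y of the four, so it is farthest right and is the one meant. The crop shows its two screw feet on the robot's left, so fork +x points left. The brush lies bristles down with the red button on the robot's right side. Next I'll fit both poses.

```bash
cat > fit.py <<'E'
from h import *
from scipy.optimize import least_squares
def W(p,q): c,s=np.cos(p[2]),np.sin(p[2]); return [p[0]+c*q[0]-s*q[1],p[1]+s*q[0]+c*q[1],q[2]]
def fit(obs,p0):
    f=lambda p: np.ravel([proj(n,W(p,q))-uv for n,uv,q in obs])
    r=least_squares(f,p0,loss='soft_l1'); print(r.x.round(4),'deg',np.degrees(r.x[2]).round(1)); print(r.fun.reshape(-1,2).round(1).tolist()); return r.x
def cr(x,y,ox,oy,X,Y,k=6): return np.array([(x-ox+.5)/k-.5+X,(y-oy+.5)/k-.5+Y])
E
python3 - <<'E'
from fit import *
T=lambda x,y:cr(x,y,0,0,215,170); S=lambda x,y:cr(x,y,0,300,215,220)
a=at('top',T(99,256),.007);b=at('top',T(167,77),.007); print(a,b,np.linalg.norm(a-b))
y=a-b; th=np.arctan2(-y[0],y[1]) if 0 else np.arctan2(y[1],y[0])-np.pi/2
for t in (th,th+np.pi): pass
mid=(a+b)/2
# left foot in image (99,256) : fork +x ~ world +y ; fork +y = rot90
obs=lambda s:[('top',T(99,256),(.017,s*.04,.007)),('top',T(167,77),(.017,-s*.04,.007)),('top',T(140,292),(-.002,s*.052,.010)),('top',T(222,68),(-.002,-s*.052,.010)),
 ('side',S(80,459),(.017,-s*.04,.007)),('side',S(274,547),(.017,s*.04,.007)),('side',S(85,408),(-.002,-s*.052,.01)),('side',S(330,515),(-.002,s*.052,.01))]
for s in(1,-1): fit(obs(s),[mid[0],mid[1],1.2])
T=lambda x,y:cr(x,y,300,0,350,190); S=lambda x,y:cr(x,y,390,300,275,130)
t=lambda x,y:np.array([x,y])/1.4
fit([('top',T(372,105),(.094,.022,.024)),('top',T(462,60),(.094,-.022,.024)),('top',T(485,97),(.072,-.022,.024)),
('top',T(490,210),(.030,0,.02)),('top',T(525,202),(.030,-.014,.03)),('top',T(567,263),(0,-.020,.018)),('top',t(580,402),(-.14,0,.02)),
('side',S(585,470),(.03,-.014,.0)),('side',S(572,398),(.03,.014,.03)) ],[.55,-.15,.6])
E
```

```text
[0.52659207 0.18067606 0.007     ] [0.60766376 0.16981239 0.007     ] 0.08179632042784565
[0.5647 0.1601 1.4387] deg 82.4
[[-0.5, -0.4], [-0.8, 0.3], [-2.0, 0.3], [-1.4, -0.5], [0.6, -1.1], [-0.0, -1.5], [-0.0, -1.2], [0.2, -0.9]]
[0.5648 0.1771 4.8954] deg 280.5
[[11.0, 1.4], [0.8, 0.3], [-3.8, -0.2], [-15.8, -3.2], [1.2, -2.5], [5.0, -11.4], [-7.7, 10.8], [-0.9, 0.6]]
[ 0.5404 -0.2057  0.6483] deg 37.1
[[-0.5, -1.0], [0.1, -1.0], [0.5, 0.7], [-0.3, 1.1], [-0.0, -0.8], [-0.4, -0.2], [0.7, 1.9], [-3.7, -5.0], [1.9, 4.1]]
```

```bash
python3 - <<'E'
from fit import *
T=lambda x,y:cr(x,y,300,0,350,190); S=lambda x,y:cr(x,y,390,300,275,130)
t=lambda x,y:np.array([x,y])/1.4
p=fit([('top',T(372,105),(.094,.022,.024)),('top',T(462,60),(.094,-.022,.024)),('top',T(485,97),(.072,-.022,.024)),
('top',T(490,210),(.030,0,.02)),('top',T(525,202),(.030,-.014,.03)),('top',T(567,263),(0,-.020,.018)),('top',t(580,402),(-.14,0,.02)),
('side',S(585,470),(.03,.014,.0)),('side',S(567,398),(.03,-.014,.03)),('side',S(690,458),(-.022,.014,.0)) ],[.55,-.15,.6])
f=np.array([.5647,.1601,1.4387])
for n,x in(('grip',-.04),('gripback',-.08)): print(n,np.round(W(p,(x,0,.015)),4))
bp=W(f,(-.051,0,0)); print('target brush',np.round(bp,4)); g=[*bp[:2],f[2]]
for x in(-.04,-.08): print(np.round(W(g,(x,0,.015)),4))
s=manip.sense(); r=R.from_quat(s['tool_rot']); print(r.as_matrix().round(4))
d=np.array([*W(p,(-.04,0,.015))])-s['tcp_pos']; print('tool shift to grip/30mm',r.inv().apply(d)/.03, s['t'])
E
```

```text
[ 0.5404 -0.2059  0.6524] deg 37.4
[[-0.5, -0.8], [-0.0, -0.9], [0.5, 0.7], [-0.3, 1.1], [-0.0, -0.8], [-0.3, -0.2], [1.0, 1.8], [-0.6, 1.3], [-0.4, -2.2], [0.8, 0.1]]
grip [ 0.5086 -0.2302  0.015 ]
gripback [ 0.4768 -0.2545  0.015 ]
target brush [0.558  0.1095 0.    ]
[0.5527 0.0699 0.015 ]
[0.5474 0.0302 0.015 ]
[[ 9.539e-01  3.002e-01 -2.000e-04]
 [ 3.002e-01 -9.539e-01  1.300e-03]
 [ 2.000e-04 -1.300e-03 -1.000e+00]]
tool shift to grip/30mm [13.86343693 -8.40129669  7.20432606] 0.2
```

{"op": "drive_tool", "data": {
  "motion": [
    [[85, 13.86, -8.4, 4.4, -2.49], [85, 13.86, -8.4, 4.4, -2.49], [85, 13.86, -8.4, 4.4, -2.49], [85, 13.86, -8.4, 4.4, -2.49], [85, 13.86, -8.4, 4.4, -2.49], [85, 13.86, -8.4, 4.4, -2.49], [85, 13.86, -8.4, 4.4, -2.49], [85, 13.86, -8.4, 4.4, -2.49], [85, 13.86, -8.4, 4.4, -2.49], [85, 13.86, -8.4, 4.4, -2.49]]
  ],
  "squeeze": 40
}}

```text
t: 1.2
tcp_pos: [0.5073, -0.2322, 0.0997]
tool_rot: [0.947, 0.32, 0.0, 0.0]
force: [0.7, -0.6, 0.3]
finger_gap: 0.996
gripper_force: 0.0
```

{"op": "drive_tool", "data": {
  "motion": [
    [[85, 0, 0, 1.0, 0], [85, 0, 0, 2.2, 0], [85, 0, 0, 3.1, 0], [85, 0, 0, 3.1, 0], [10, 0, 0, 3.1, 0], [10, 0, 0, 3.1, 0], [10, 0, 0, 3.1, 0], [10, 0, 0, 3.1, 0], [10, 0, 0, 3.1, 0], [10, 0, 0, 3.1, 0]]
  ],
  "squeeze": 40
}}

```text
t: 2.2
tcp_pos: [0.507, -0.2346, 0.0089]
tool_rot: [0.947, 0.32, 0.001, 0.001]
force: [-0.5, -0.1, 6.0]
finger_gap: 0.294
gripper_force: 41.0
```

{"op": "drive_tool", "data": {
  "motion": [
    [[10, 0, 0, 0, 0], [10, 0, 0, 0, 0], [10, 0, 0, -1, 0], [10, 0, 0, -2, 0], [10, 0, 0, -3, 0], [10, 0, 0, -4, 0], [10, 0, 0, -4, 0], [10, 0, 0, -4, 0]]
  ]
}}

```text
t: 3.0
tcp_pos: [0.5059, -0.2336, 0.1276]
tool_rot: [0.947, 0.32, 0.0, 0.0]
force: [0.4, -0.1, -2.8]
finger_gap: 0.295
gripper_force: 40.3
```

```bash
python3 -c "
from h import *
t=manip.snapshot('top')[:,:,::-1]; s=manip.snapshot('side')[:,:,::-1]
def c(im,x,y,w,h,k): return cv2.resize(np.ascontiguousarray(im[y:y+h,x:x+w]),None,fx=k,fy=k,interpolation=cv2.INTER_CUBIC)
cv2.imwrite('pics/c2.png',np.hstack([c(t,320,150,130,190,3),c(s,250,60,130,190,3)]))
print(manip.sense())"
```

```text
{'t': 3.1, 'q': array([-6.33152737e-01,  5.83338981e-01,  1.69936255e+00, -3.33942753e-05,
        8.62210405e-01,  2.85279099e-01]), 'qd': array([ 0.00068158,  0.0132859 ,  0.00054729, -0.00125207,  0.00094673,
        0.00035381]), 'tau': array([ 1.04351944e-02, -4.37075579e+01, -1.34223443e+01,  1.65721838e-02,
       -3.59648990e-02,  2.19395715e-04]), 'tcp_pos': array([ 0.50496755, -0.23294386,  0.12598699]), 'tool_rot': array([ 0.94726777,  0.32043879, -0.00096311, -0.00135166]), 'force': array([-0.15302219, -0.06297907, -3.36487381]), 'ft_torque': array([-0.0541391 ,  0.03333505,  0.03348386]), 'gripper_force': 40.32743453979492, 'finger_gap': 0.2967352711335168}
```

View pics/c2.png

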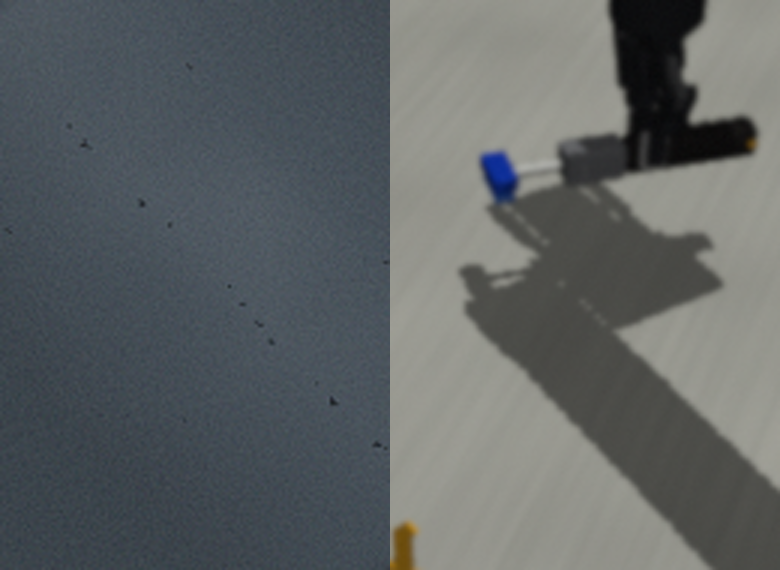

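Both the grip and the pose check out: the side view shows the brush held level, head at (498,175) in the crop. Next move is over the fork.

{"op": "drive_tool", "data": {
  "motion": [
    [[10, 0.5, -0.5, 0, -0.4], [10, 1.4, -1.3, 0, -1.1], [10, 2.4, -2.3, 0, -1.9], [10, 3.4, -3.2, 0, -2.6], [10, 4.4, -4.2, 0, -3.4], [10, 5.4, -5.2, 0, -4.2], [10, 6.3, -6.0, 0, -4.9], [10, 7.0, -6.7, 0, -5.4], [10, 7.3, -6.96, 0, -5.63], [10, 7.3, -6.96, 0, -5.63]]
  ]
}}

```text
t: 4.1
tcp_pos: [0.5526, 0.0666, 0.1258]
tool_rot: [0.751, 0.66, -0.001, -0.001]
force: [-0.1, -0.9, -3.3]
finger_gap: 0.298
gripper_force: 40.2
```

{"op": "drive_tool", "data": {
  "motion": [
    [[10, 0, 0, 0, 0], [10, 0, 0, 0, 0], [10, 0, 0, 0, 0]]
  ]
}}

```text
t: 4.4
tcp_pos: [0.5533, 0.0637, 0.1272]
tool_rot: [0.753, 0.658, -0.0, -0.0]
force: [0.5, 0.4, -2.3]
finger_gap: 0.295
gripper_force: 40.3
```

```bash
python3 - <<'E'
from fit import *
s=manip.sense(); m=R.from_quat(s['tool_rot']).as_matrix(); print(s['t'],s['tcp_pos'],np.degrees(np.arctan2(m[1,0],m[0,0])),m[:,2],s['finger_gap'])
print(np.degrees(np.arctan2(m[1,0],m[0,0])))
b=s['tcp_pos']+m@[.044,0,.0089]; print('brush',b)
sd=manip.snapshot('side')[:,:,::-1].copy(); tp=manip.snapshot('top')[:,:,::-1].copy()
def c(im,x,y,w,h,k): return cv2.resize(np.ascontiguousarray(im[y:y+h,x:x+w]),None,fx=k,fy=k,interpolation=cv2.INTER_CUBIC)
for im,n in((sd,'side'),(tp,'top')):
  for q in((.094,.022,.024),(.094,-.022,.024),(.072,0,.024)): print(n,proj(n,b+m@[q[0],-q[1],-q[2]]).round(1))
cv2.imwrite('pics/c3.png',np.hstack([c(sd,205,180,100,140,4),c(tp,210,150,100,140,4)]))
E
```

```text
4.4 [0.55332317 0.06372452 0.12715675] 82.29295031247497 [-4.32788140e-04 -2.01506997e-04 -9.99999886e-01] 0.29548388657381025
82.29295031247497
brush [0.55922007 0.10732526 0.11824542]
side [242.  217.4]
side [222.7 209.3]
side [238.7 206.3]
top [216.4 186.3]
top [223.6 168. ]
top [229.5 180.3]
```

View pics/c3.png

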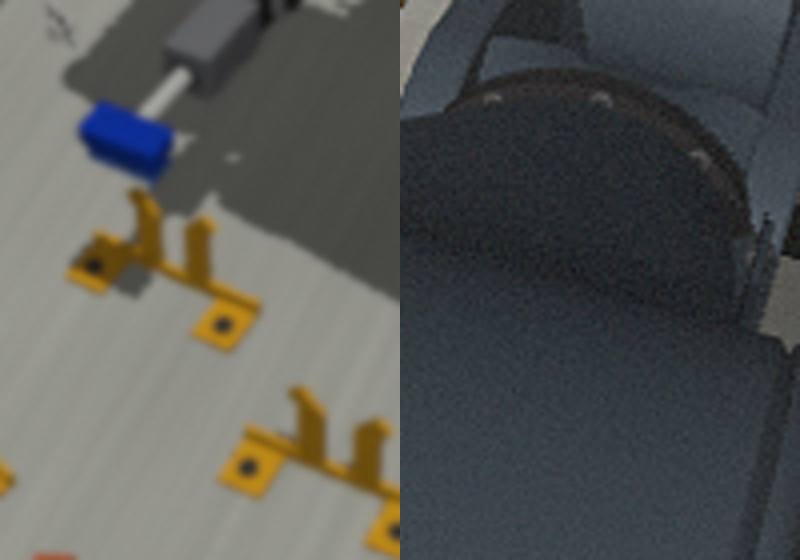

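```bash
python3 -c "
from h import *
snap('side','c4.png',(215,175,315,250),8); print(manip.sense()['tcp_pos'])"
```

```text
[0.55344091 0.06422907 0.12737183]
```

View pics/c4.png

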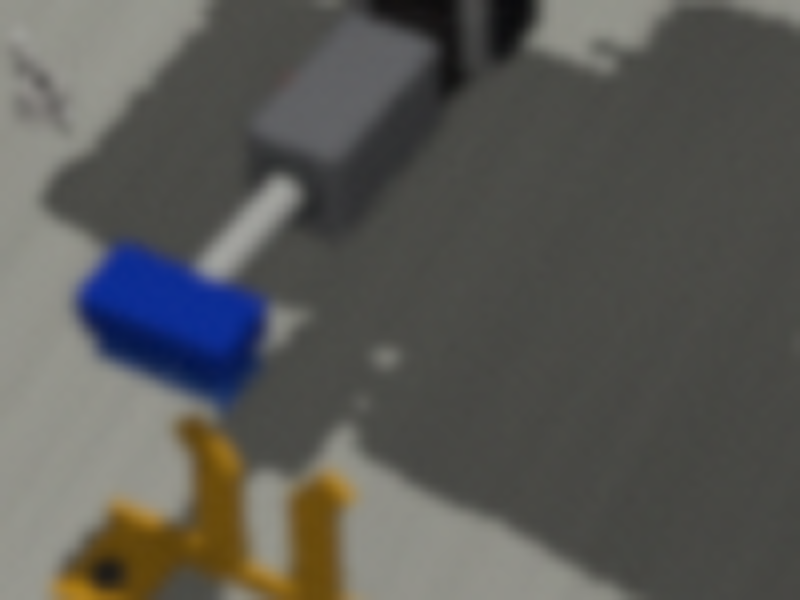

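```bash
python3 - <<'E'
from fit import *
S=lambda x,y:cr(x,y,0,0,215,175,8)-np.array([0.2,1.2])*-0
b=np.array([.2,-1.2]) # proj-obs bias of side view at fork
Z=.1184
P=[((78,297),(.094,.022,.024)),((125,242),(.072,.022,.024)),((267,300),(.072,-.022,.024)),((222,362),(.094,-.022,.024)),((250,130),(.03,.014,.03)),((330,163),(.03,-.014,.03)),((437,48),(-.022,-.014,.03)),((345,15),(-.022,.014,.03))]
P=[(u,(q[0],-q[1],q[2])) for u,q in P]
for pitch in (0,1):
  def f(p):
    r=[]
    for u,q in P:
      w=W(p,(q[0],q[1],0)); w[2]=Z+q[2]+(p[3]*(q[0]+.044) if pitch else 0)
      r.append(proj('side',w)-b-cr(*u,0,0,215,175,8))
    return np.ravel(r)
  r=least_squares(f,[.559,.107,1.437,0]); print(r.x.round(4),np.degrees(r.x[2:]).round(1)); print(r.fun.reshape(-1,2).round(1).tolist())
  fk=np.array([.5647,.1601]);c,s=np.cos(1.4387),np.sin(1.4387)
  for n,q in(('neck',.051),('head',.083),('grip',-.044)):
    d=np.array(W(r.x,(q,0,0))[:2])-fk; print(n,'fork xy',(c*d[0]+s*d[1]).round(4),(-s*d[0]+c*d[1]).round(4))
E
```

```text
[0.5582 0.1093 1.4556 0.    ] [83.4  0. ]
[[-1.1, 0.0], [-0.7, -0.1], [1.0, 0.3], [0.5, -0.2], [-1.4, 0.1], [0.8, 0.6], [0.7, -0.4], [0.3, -0.5]]
neck fork xy -0.0002 0.0007
head fork xy 0.0318 0.0012
grip fork xy -0.0952 -0.0009
[0.5581 0.1096 1.4566 0.0032] [83.5  0.2]
[[-1.1, -0.0], [-0.7, -0.1], [1.0, 0.3], [0.5, -0.2], [-1.4, 0.1], [0.8, 0.6], [0.7, -0.3], [0.2, -0.5]]
neck fork xy 0.0 0.0008
head fork xy 0.032 0.0014
grip fork xy -0.095 -0.0009
```

The fit puts the neck within 1 mm of the slot, so I can lower straight down.

{"op": "drive_tool", "data": {
  "motion": [
    [[10, 0, 0, 0.6, 0], [10, 0, 0, 1.3, 0], [10, 0, 0, 2.0, 0], [10, 0, 0, 2.5, 0], [10, 0, 0, 3.0, 0], [10, 0, 0, 3.3, 0], [10, 0, 0, 3.6, 0], [10, 0, 0, 3.8, 0], [10, 0, 0, 3.86, 0], [10, 0, 0, 3.86, 0]]
  ]
}}

```text
t: 5.55
tcp_pos: [0.5535, 0.0651, 0.0116]
tool_rot: [0.752, 0.659, 0.0, 0.0]
force: [0.3, -0.7, -2.5]
finger_gap: 0.297
gripper_force: 40.2
```

{"op": "drive_tool", "data": {
  "motion": [
    [[10, 0, 0, 0, 0], [10, 0, 0, 0, 0], [10, 0, 0, 0, 0]]
  ]
}}

```text
t: 5.85
tcp_pos: [0.5537, 0.0651, 0.0119]
tool_rot: [0.752, 0.659, 0.0, 0.0]
force: [0.8, -0.3, -4.0]
finger_gap: 0.293
gripper_force: 40.2
```

```bash
python3 -c "
from h import *
snap('side','c5.png',(215,190,315,265),8); s=manip.sense(); print(s['t'],s['tcp_pos'],s['force'],s['tool_rot'])"
```

```text
5.9 [0.55363455 0.06512873 0.01185029] [-0.46808392 -0.56255536 -2.86253555] [7.52264708e-01 6.58860910e-01 2.34822722e-04 2.33930886e-04]
```

View pics/c5.png

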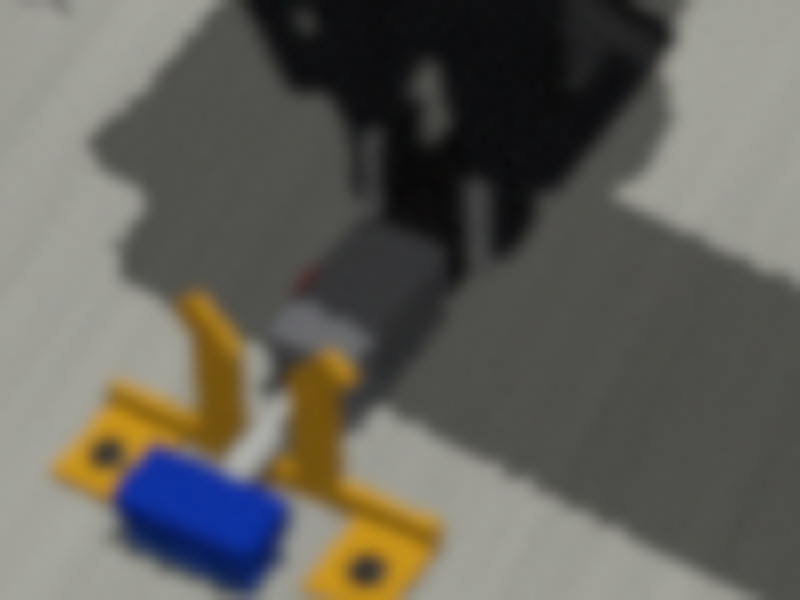

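The side view shows the neck between the tines, with the blue head (200,520) over the foot side and the collar behind. I'll set it down fully, open, and then move 44 mm forward to the button.

{"op": "drive_tool", "data": {
  "motion": [
    [[10, 0, 0, 0.09, 0], [10, 0, 0, 0.09, 0], [85, 0, 0, 0.09, 0], [85, 0, 0, 0.09, 0], [85, 0, 0, 0.09, 0], [85, 0, 0, 0.09, 0], [85, 0, 0, 0.09, 0], [85, 0, 0, 0.09, 0]]
  ]
}}

```text
t: 6.7
tcp_pos: [0.5534, 0.0651, 0.0088]
tool_rot: [0.752, 0.659, 0.0, 0.0]
force: [-0.1, -0.1, -0.0]
finger_gap: 0.999
gripper_force: 0.0
```

{"op": "drive_tool", "data": {
  "motion": [
    [[85, 0.4, 0, 0, 0], [85, 0.9, 0, 0, 0], [85, 1.3, 0, 0, 0], [85, 1.47, 0, 0, 0], [85, 1.47, 0, 0, 0], [85, 1.47, 0, 0, 0]]
  ]
}}

```text
t: 7.3
tcp_pos: [0.5591, 0.1092, 0.0088]
tool_rot: [0.752, 0.659, -0.0, -0.0]
force: [0.2, -0.9, -0.4]
finger_gap: 0.995
gripper_force: 0.0
```

```bash
python3 -c "
from h import *
snap('side','c6.png',(215,190,315,265),8); s=manip.sense(); print(s['t'],s['tcp_pos'],s['force'],s['tool_rot'])"
```

```text
7.35 [0.5591302  0.10881518 0.00876732] [0.74499114 0.38657433 0.07024393] [ 7.52188123e-01  6.58948414e-01 -1.18262669e-04 -1.60158305e-05]
```

View pics/c6.png

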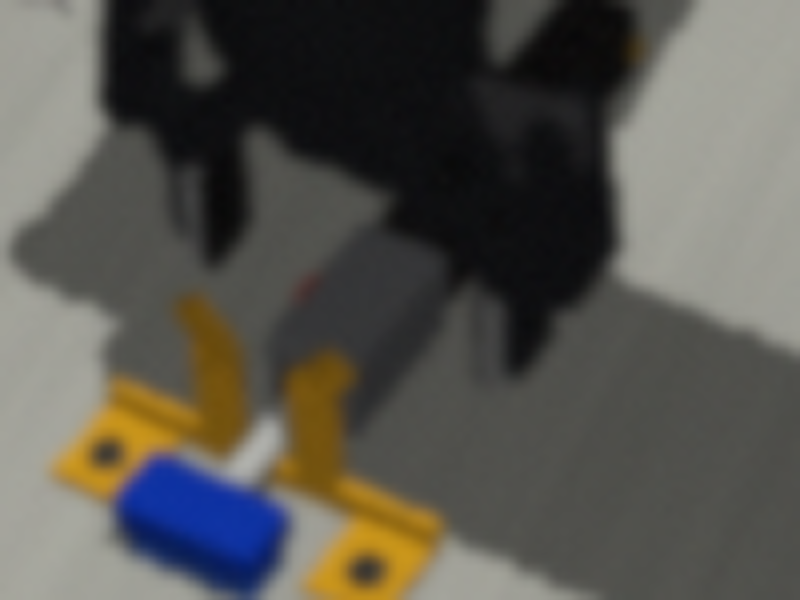

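{"op": "drive_tool", "data": {
  "motion": [
    [[85, 0, 0, 0.1, 0], [50, 0, 0, 0.1, 0], [36, 0, 0, 0.1, 0], [10, 0, 0, 0.1, 0], [10, 0, 0, 0.1, 0], [10, 0, 0, 0.1, 0], [10, 0, 0, 0.1, 0], [10, 0, 0, 0.1, 0], [10, 0, 0, 0.1, 0]]
  ],
  "squeeze": 50
}}

```text
t: 8.25
tcp_pos: [0.5593, 0.1088, 0.0064]
tool_rot: [0.752, 0.659, 0.0, 0.0]
force: [0.2, -0.2, 6.4]
finger_gap: 0.318
gripper_force: 51.8
```

The gap of 27 mm means the button is flush. Now the draw back.

{"op": "drive_tool", "data": {
  "motion": [
    [[10, -0.2, 0, -0.03, 0], [10, -0.5, 0, -0.03, 0], [10, -0.8, 0, -0.03, 0], [10, -1.2, 0, -0.03, 0], [10, -1.6, 0, -0.03, 0], [10, -2.0, 0, -0.03, 0], [10, -2.4, 0, -0.03, 0], [10, -2.8, 0, -0.03, 0], [10, -3.1, 0, -0.03, 0], [10, -3.3, 0, -0.03, 0]]
  ]
}}

```text
t: 9.25
tcp_pos: [0.5459, 0.0096, 0.0066]
tool_rot: [0.753, 0.659, -0.0, -0.0]
force: [0.1, 1.9, -3.5]
finger_gap: 0.313
gripper_force: 50.6
```

{"op": "drive_tool", "data": {
  "motion": [
    [[10, 0.0, 0, 0, 0], [10, -0.1, 0, 0, 0], [10, -0.15, 0, 0, 0], [10, -0.2, 0, 0, 0], [10, -0.2, 0, 0, 0]]
  ]
}}

```text
t: 9.75
tcp_pos: [0.5453, 0.0049, 0.0067]
tool_rot: [0.752, 0.659, -0.0, -0.0]
force: [0.0, 0.1, -3.2]
finger_gap: 0.316
gripper_force: 50.7
```

{"op": "drive_tool", "data": {
  "motion": [
    [[10, -0.05, 0, 0, 0], [10, -0.1, 0, 0, 0], [10, -0.14, 0, 0, 0], [10, -0.14, 0, 0, 0]]
  ]
}}

```text
t: 10.15
tcp_pos: [0.5447, 0.0004, 0.0067]
tool_rot: [0.752, 0.659, -0.0, -0.0]
force: [0.2, 0.3, -2.6]
finger_gap: 0.317
gripper_force: 50.7
```

{"op": "drive_tool", "data": {
  "motion": [
    [[10, -0.04, 0, 0, 0], [10, -0.07, 0, 0, 0], [10, -0.07, 0, 0, 0]]
  ]
}}

```text
t: 10.45
tcp_pos: [0.5443, -0.0008, 0.0067]
tool_rot: [0.753, 0.658, 0.0, -0.001]
force: [-0.3, 5.6, -2.6]
finger_gap: 0.32
gripper_force: 50.7
```

{"op": "drive_tool", "data": {
  "motion": [
    [[10, -0.04, 0, 0, 0], [10, -0.06, 0, 0, 0], [10, -0.06, 0, 0, 0]]
  ]
}}

```text
t: 10.75
tcp_pos: [0.544, -0.0009, 0.0067]
tool_rot: [0.753, 0.658, 0.001, -0.001]
force: [0.7, 12.1, -2.6]
finger_gap: 0.319
gripper_force: 50.8
```

```bash
python3 -c "
from h import *
snap('side','c7.png',(215,160,335,250),6.5); s=manip.sense(); print(s['t'],s['tcp_pos'],s['force'],s['tool_rot'])"
```

```text
10.8 [ 0.54406588 -0.00088318  0.00672256] [ 1.33982823 11.82176013 -2.088224  ] [ 0.75290936  0.6581225   0.00088719 -0.00121569]
```

View pics/c7.png

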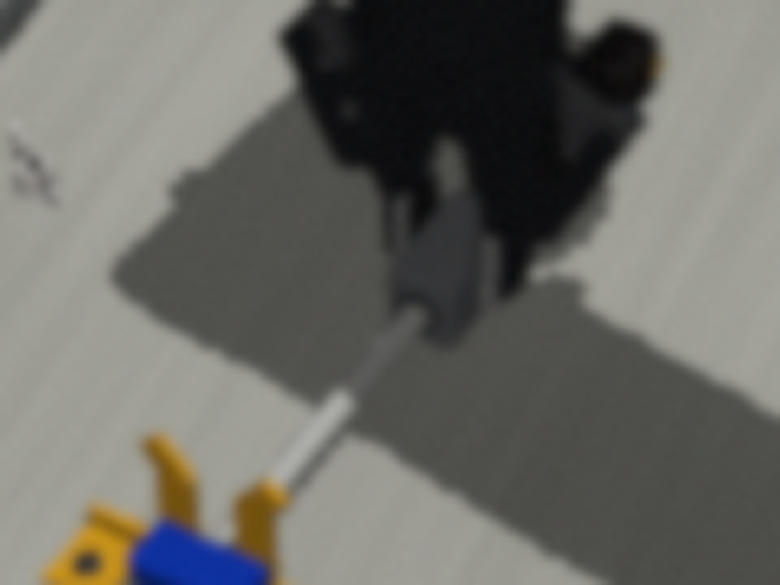

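The rod is drawn with the head against the plate and a firm 12 N at the stop. I'll ease off slightly and open.

{"op": "drive_tool", "data": {
  "motion": [
    [[10, 0.06, 0, 0, 0], [40, 0.06, 0, 0, 0], [85, 0.06, 0, 0, 0], [85, 0.06, 0, 0, 0], [85, 0.06, 0, 0, 0], [85, 0.06, 0, 0, 0], [85, 0.06, 0, 0, 0], [85, 0.06, 0, 0, 0]]
  ]
}}

```text
t: 11.6
tcp_pos: [0.5446, -0.0016, 0.0067]
tool_rot: [0.752, 0.659, -0.0, 0.0]
force: [0.9, -0.0, 0.1]
finger_gap: 0.995
gripper_force: 0.0
```

{"op": "drive_tool", "data": {
  "motion": [
    [[85, -0.4, 0, 0, 0], [85, -0.9, 0, 0, 0], [85, -1.3, 0, 0, 0], [85, -1.5, 0, 0, 0], [85, -1.5, 0, 0, 0], [85, -1.5, 0, 0, 0]]
  ]
}}

```text
t: 12.2
tcp_pos: [0.5385, -0.0464, 0.0067]
tool_rot: [0.753, 0.658, -0.0, -0.0]
force: [-0.6, 0.3, 0.3]
finger_gap: 0.991
gripper_force: 0.0
```

```bash
python3 -c "
from h import *
snap('side','c8.png',(215,160,335,250),6.5); s=manip.sense(); print(s['t'],s['tcp_pos'],s['force'],s['tool_rot'])"
```

```text
12.25 [ 0.53847566 -0.04607568  0.00667377] [ 0.32316622  0.10077447 -0.70395921] [ 7.52380554e-01  6.58728681e-01 -3.14068562e-05 -1.59763648e-04]
```

View pics/c8.png

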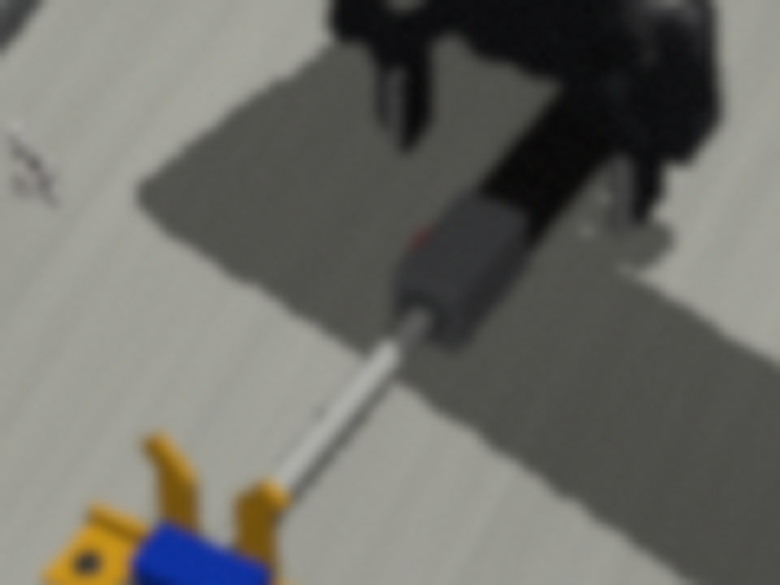

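The button (420,238) has sprung out and the collar stayed put. I'll grip the rubber, ease the head 5 mm off the plate and lift.

{"op": "drive_tool", "data": {
  "motion": [
    [[85, 0.2, 0, -0.08, 0], [60, 0.2, 0, -0.08, 0], [10, 0.2, 0, -0.08, 0], [10, 0.2, 0, -0.08, 0], [10, 0.2, 0, -0.08, 0], [10, 0.2, 0, -0.08, 0], [10, 0.2, 0, -0.08, 0], [10, 0.2, 0, -0.08, 0], [10, 0.2, 0, -0.08, 0]]
  ],
  "squeeze": 70
}}

```text
t: 13.15
tcp_pos: [0.5392, -0.04, 0.0093]
tool_rot: [0.752, 0.659, -0.0, -0.0]
force: [-0.7, 0.7, 5.2]
finger_gap: 0.287
gripper_force: 70.2
```

{"op": "drive_tool", "data": {
  "motion": [
    [[10, 0.1, 0, -0.03, 0], [10, 0.17, 0, -0.05, 0], [10, 0.17, 0, -0.3, 0], [10, 0.17, 0, -0.7, 0], [10, 0.17, 0, -1.2, 0], [10, 0.17, 0, -1.8, 0], [10, 0.17, 0, -2.4, 0], [10, 0.17, 0, -3.0, 0], [10, 0.17, 0, -3.6, 0], [10, 0.17, 0, -4.2, 0]]
  ]
}}

```text
t: 14.15
tcp_pos: [0.5399, -0.0351, 0.1367]
tool_rot: [0.752, 0.659, 0.0, 0.0]
force: [0.8, 0.4, -3.3]
finger_gap: 0.287
gripper_force: 69.2
```

{"op": "drive_tool", "data": {
  "motion": [
    [[10, 0, 0, -0.6, 0], [10, 0, 0, -1.1, 0], [10, 0, 0, -1.5, 0], [10, 0, 0, -1.8, 0], [10, 0, 0, -1.9, 0], [10, 0, 0, -1.9, 0], [10, 0, 0, -1.9, 0], [10, 0, 0, -1.9, 0], [10, 0, 0, -1.9, 0], [10, 0, 0, -1.9, 0]]
  ]
}}

```text
t: 15.15
tcp_pos: [0.5399, -0.0351, 0.1916]
tool_rot: [0.752, 0.659, -0.0, -0.0]
force: [-0.2, -0.6, -2.6]
finger_gap: 0.291
gripper_force: 69.2
```

```bash
python3 -c "
from h import *
snap('side','c9.png',k=1.4); s=manip.sense(); print(s['t'],s['tcp_pos'],s['force'],s['tool_rot'],s['finger_gap'],s['gripper_force'])"
```

```text
15.2 [ 0.53995699 -0.03504129  0.19175489] [ 0.26718831  0.15124269 -1.99079229] [ 7.52269101e-01  6.58855885e-01 -1.88342925e-04 -2.94322464e-04] 0.2911559322857736 69.23234939575195
```

View pics/c9.png

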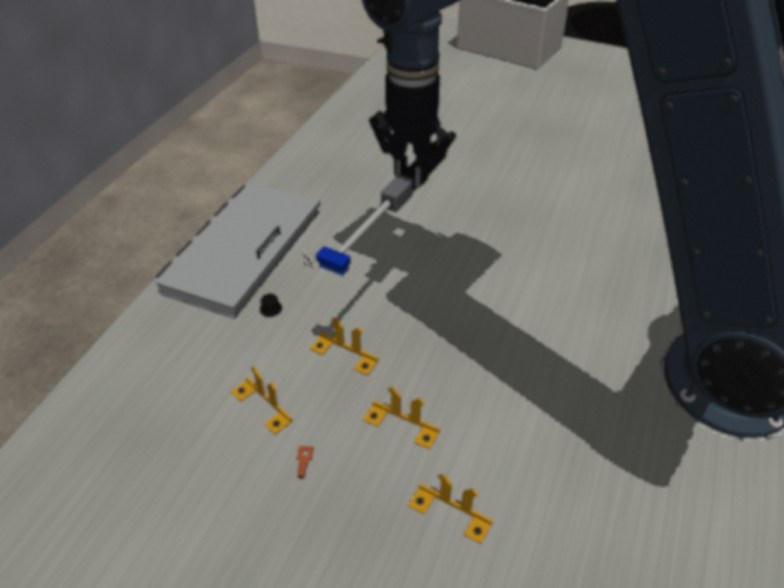

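The brush is held level at full length: the head is at (333,260), underside about 18 cm up, and the brush is clear of the fork. The lug, cap and nut are where they started.

```bash
python3 -c "
from station import manip
print(manip.sign_off())"
```

```text
the job is handed in; nothing more can be done
None
```

I handed the job in with the brush drawn out to the second stop and its button sprung out, held level about 18 cm above the bench; the lug, cap and nut were not touched, and the sign-off gave no verdict.

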